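Hang the hook-on shelf in the slotted bench rack and load it

TASK

Hang the blue two-bay shelf on the grey slotted rack: hook its four claws into the middle and top slots of the two uprights, then press it down until it is fully home and the orange spring catch has snapped over the tab on its back. Then stand the yellow tape measure upright in either bay, its length running front to back, setting it down rather than dropping it. Leave the other things on the bench where they are.

Things in the scene. Friction and masses are not known exactly. Their poses are not given: they have to be found in the camera images.
- shelf: Sizes in mm. Loose blue steel shelf, 0.45 kg, flat on the bench. Origin: centre of the pan's underside; +x to its rear (claws), +z up. Pan 120 (x) by 200 (y), 3 thick; front lip 14 high; side cheeks at y = +-98, 14 high in front, 80 at the back; flat rear at x = +60. Two open bays beside the middle divider, each y = 6 to 97 either side, 114 deep. (mm)
- shelf_grip (a point): Middle of the black flat-sided grip strip on the shelf's divider (y = 0): x = 8, 45 above the pan's underside, over the centre of mass. The strip is 12 wide (y), x from -37 to +53, z from 32 to 58: pinch it across y from above. Axes as the shelf's. (mm)
- shelf_claw (a point): Foot of the upper left claw's neck at the shelf's rear: x = 60, y = 97, z = 68. Four steel claws, 6 wide, at y = +-97: necks 10 high with undersides at z = 18 and 68, each ending in a hook (x = 65 to 72) reaching 18 below the neck's underside. The hooks' sloped inner sides draw the shelf to the uprights as it sinks. (mm)
- shelf_tab (a point): Top rear edge of the tab on the shelf's back: x = 72, y = 0, z = 30. The tab is 28 wide, 3 thick (z = 27 to 30) and sticks out 12 behind the flat rear. The catch snaps over it. (mm)
- rack: Fixed grey bench rack. Origin: on the bench midway between the uprights, in the plane of their front faces; +x to the rear (shelf comes from -x), +z up. Uprights at y = +-97, 34 wide, 209 high, hollow, front sheet 4 thick. Slots 40 high, lower edges at z = 53, 103, 153, 16 wide above, tapering over the lower 22 to 9.5. Feet reach 52 in front of the faces, 5 high. (mm)
- rack_seat (a point): Where the shelf's origin is when home (necks on the lower edges of the slots at 103 and 153): 60 in front of the faces, midway, 85 above the bench; axes as the rack's. To hook on: shelf level and square, 19 to 29 above home (best 24), at least 13 in front of it; move to +x until its rear touches the faces; then down. (mm)
- catch (a joint): Orange spring catch on the rack's lower cross rail, hinged along y 70 above the bench. 0 rad: forward, at rest; grows as pushed back (stop 0.35). The sinking tab meets its ramp 8 to 13 above home and pushes it to 0.08; at home it snaps to 0 over the tab. Takes 4 to 12 N beyond the shelf's weight, through the held grip strip or on its top (least at its rear end); weight alone leaves it 8 high.
- catch_nose (a point): Lower front edge of the catch's nose at rest: 8 behind the faces' plane, 116 above the bench. The ramp rises from there, back and up, to 8 higher. (mm)
- tape_measure: Yellow and black tape measure standing on its narrow edge, 0.3 kg, 38 thick (x), 85 long (y), 66 high (z). Origin: centre of its underside; the body proper spans y = -30 to +42, the rest is the hook at -y. Grip it across x near y = +6 in its upper half. In the shelf its y runs along the shelf's x, either way round. (mm)
- sanding_block: Bystander, loose: brown sanding block, 67 x 112 x 36; origin under its centre. To be left where it is. (mm)
- masking_tape: Bystander, loose: roll of tan masking tape lying flat, 104 across, 25 high; origin under its centre. To be left where it is. (mm)
- nail_tin: Bystander, loose: pale ribbed round tin of nails, 62 across, 55 high; origin under its centre. To be left where it is. (mm)
- block_walnut: Bystander, loose: dark walnut offcut, 50 x 100 x 22; origin under its centre. To be left where it is. (mm)
Not all that is in view belongs to the job. What is shaped like the tape_measure but green is not meant.

How it is judged:
By the outcome, as a careful person would: the job done as asked, in the order asked, and still so for the second after the job is handed in, with the robot touching nothing.
It also fails if it takes over 58 s, if anything falls off the work surface, if the arm or the gripper's body presses on something with over 40 N, if the wrist force passes 120 N, or if a joint passes its speed limit or range.

ROBOT

A 6-joint arm with a two-finger parallel gripper is mounted at the origin on a cart in front of the work surface, level with it; the furniture and walls round the work are solid. World frame = base frame: x ahead of the robot, y to its left, z up, the work surface at z = 0. Lengths are in m, angles in degrees, forces in N, time in s.
With the tool pointing down it reaches from about 0.25 to 0.725 m from the base axis. Payload 9.7 kg.
Tool frame: the origin (TCP) lies at the very end of the fingers, on their centre line; the grasp point (between the pads) lies 19 mm behind it (bot.hold_point_z is the distance from the TCP to the grasp point, in m); z points along the fingers, y is the line along which they close (so a half turn about z gives the same grasp; the last joint's range is limited). The gripper opens to 85 mm and grips with 20 to 120 N. Pads are 22 mm wide; open, the fingers measure 114 mm over their backs; the gripper's body (76 mm by 85 mm) begins 54 mm behind the grasp point. The pads swing forward as they close: fully open they stand 13 mm farther back than shut.
Start: joints at [-67.036, 4.979, 10.078, 95.1, 0, 90], TCP at [0.215, -0.506, 0.231] pointing down, gripper open.
Joint ranges: [-179.16, 179.16], [-48.56, 103.87], [-65.8, 70.77], [-126.05, 130.52], [-82.76, 87.17], [-180, 180]. Speed limits (degrees/s): [127.2, 127.2, 147.25, 180, 180, 180].

INTERFACE

Orientations are given as [roll, pitch, yaw] about the fixed x, y, z axes, in that order (R = Rz(yaw) Ry(pitch) Rx(roll)).
In Python, from workcell import bot gives the robot as it stands.
- The arm moves only by the tool play_rows, never from a script. Its argument "targets" is a list of rows, each an object with "grip": the closure in counts, from 0 (fully open) to 255 (shut); "linear": the shift along the world's x, y, z in cm, a list of three; "delta_rot": the turn, a rotation vector about the world's x, y, z in rad, a list of three. A call has 1 to 10 rows; each row is the pose to reach, as a shift and turn from the pose commanded when the call began; what a row does not reach only later rows make up. A row lasts 1/10 s, in which the tool goes at most 50 mm and 8.59 degrees, less where a joint would pass 70% of its speed; a pose out of reach is approached as far as the arm can. A call with a gripper value outside its range is refused whole. The fingers move at their own pace and stop on an object; "force" is the grip in N (left out, the last holds). Time passes only in rows, so rows that repeat a pose let the fingers close. It gives the time, the measured TCP pose, the force, the opening and the grip force at its end, in the units of the state.
- bot.get_obs(): the state, without advancing time (a new reading comes with each control period).
- bot.camera(name): name is "side" or "top" or "wrist"; returns a dict with "color" (400x640x3 uint8, red, green, blue), "range_z" (400x640 float32, m along the optical axis (not along the pixel's ray), 0 where there is no reading), "fov_y" (degrees; the focal length in pixels is half the picture's height over the tangent of half this angle, whatever the lens; pixels are square), "cx", "cy" (the principal point, pixels), "world_to_cam" (4x4, takes a point from world to camera coordinates). Camera axes: x right, y up, looking along -z (the intrinsics and any distortion apply to the point x, -y, -z); pixel columns grow to the right and rows downward; lengths in m; the calibration is good to about 2 mm. The wrist camera is an equidistant fisheye: a pixel r from the principal point sees the ray r / f radians off the axis. A picture is of the moment at which its call begins.
- bot.job_done(): hands the job in; it is judged then, once.
Trained networks look in a picture, given as the dict that the camera call returned (one of the last four; its "shot" number tells which), for a name from the list of things; names that differ only in an ending like _2 or _b are one class to them, and where a whole thing is asked for, a point or a joint stands for the part that bears it (a point fixed in the world has none). Each returns a list of dicts, best first, with "conf" (0 to 1); they miss things now and then, are a little off and sometimes report something else, mostly with a low value. They report only what shows in the picture. A call takes as long as a camera call. They do not tell look-alikes from the thing itself.
- bot.search_frame(picture, target): "box" ([left, top, right, bottom] in pixels, round what is visible of it).
- bot.trace(picture, target): "pixels" (400x640 bool, what is visible of it) and "box" ([left, top, right, bottom] in pixels, round what is visible of it).
- bot.pinpoint(picture, target): "pixel" ([column, row] in pixels: a listed point, or the origin of a listed thing).
The state is a dict: "time": time; "q": joint angles; "qd": joint speeds; "joint_efforts": joint torques, N m; "ee_pos": TCP position; "tcp_rot": TCP orientation; "wrist_force": force on the tool from outside, world axes, zero at the start; "torque": the same for the moment, N m; "opening": finger opening in m; "grasp_force": force on a finger pad.
Only numpy, scipy, OpenCV 4.12 (cv2) and the standard library are available. Lean on these libraries where they do the work, as an engineer would, in place of code of your own. Each camera call takes 0.05 s, during which the arm holds its last target. There are 200 camera calls.

## Working session

There is one attempt and no reset: what is moved stays moved. The work goes in short steps, Python scripts to look and compute and a tool call to move; the robot and the scene stay as the last step left them, time stands still between calls to the robot, and variables do not carry over. Pictures are saved under pics/ and viewed, at most 10 in all, crops included, and the job is handed in when it is done.

Besides the shell and the picture viewer there is one more tool, called after "Emit:" by a JSON object that holds its "op" and its "data", one argument or row to a line. play_rows: Moves the arm, as the interface text tells. Its arguments: {"type":"object","properties":{"targets":{"type":"array","items":{"type":"object","properties":{"grip":{"type":"number"},"linear":{"type":"array","items":{"type":"number"}},"delta_rot":{"type":"array","items":{"type":"number"}}}}},"force":{"type":"number"}},"required":["targets"]}

```bash
mkdir -p pics; cat > h.py <<'E'
import numpy as np, cv2
from workcell import bot
def f(p): return 200/np.tan(np.radians(p["fov_y"]/2))
def world(p,u,v,d=None):
    """pixel+depth -> world (side/top pinhole)"""
    u=np.asarray(u,float);v=np.asarray(v,float)
    if d is None: d=p["range_z"][np.round(v).astype(int),np.round(u).astype(int)]
    x=(u-p["cx"])/f(p)*d; y=-(v-p["cy"])/f(p)*d
    c=np.stack([x,y,-d,np.ones_like(d)],-1)
    return (c@np.linalg.inv(p["world_to_cam"]).T)[...,:3]
def proj(p,w):
    c=p["world_to_cam"]@np.append(w,1); return p["cx"]+f(p)*c[0]/-c[2], p["cy"]-f(p)*c[1]/-c[2]
def onz(p,u,v,z):
    a=world(p,u,v,np.float64(.3)); b=world(p,u,v,np.float64(1.)); return a+(b-a)*(z-a[2])/(b[2]-a[2])
def save(p,n): cv2.imwrite("pics/"+n+".png",cv2.cvtColor(p["color"],cv2.COLOR_RGB2BGR))
E
python3 - <<'E'
from h import *
names=["shelf","shelf_grip","shelf_claw","shelf_tab","rack","rack_seat","catch","catch_nose","tape_measure","sanding_block","masking_tape","nail_tin","block_walnut"]
for c in ["top","side"]:
    p=bot.camera(c); save(p,c+"0"); print(c,p["fov_y"],p["cx"],p["cy"],np.linalg.inv(p["world_to_cam"])[:3].round(3).tolist())
    for n in names:
        for r in bot.pinpoint(p,n)[:3]:
            u,v=r["pixel"]; 
            print(n,round(r["conf"],2),np.round([u,v]),world(p,u,v).round(3) if 0<=u<639 and 0<=v<399 else "")
print(bot.hold_point_z)
E
```

```text
top 54.944524972539405 322.6051441707187 192.45939719928904 [[-0.024, 0.998, -0.066, 0.508], [-1.0, -0.023, 0.019, 0.161], [0.018, 0.066, 0.998, 1.355]]
shelf 0.71 [385. 224.] [ 0.48  -0.072  0.06 ]
shelf_grip 0.81 [388. 222.] [ 0.486 -0.094  0.001]
shelf_claw 0.67 [362. 202.] [ 0.56  -0.001  0.006]
shelf_tab 0.7 [387. 204.] [ 0.551 -0.091 -0.001]
rack 0.81 [383. 171.] [ 0.669 -0.083 -0.004]
rack_seat 0.17 [228. 231.] [0.468 0.469 0.003]Traceback (most recent call last):
  File "<stdin>", line 6, in <module>
ValueError: it knows: block_walnut, catch_nose, masking_tape, nail_tin, rack, rack_seat, sanding_block, shelf, shelf_claw, shelf_grip, shelf_tab, tape_measure
```

```bash
python3 - <<'E'
from h import *
names=["shelf","shelf_grip","shelf_claw","shelf_tab","rack","catch_nose","tape_measure","sanding_block","masking_tape","nail_tin","block_walnut"]
for c in ["top","side"]:
    p=bot.camera(c); save(p,c+"0"); print(c,p["fov_y"],p["cx"],p["cy"],np.linalg.inv(p["world_to_cam"])[:3].round(3).tolist())
    for n in names:
        for r in bot.pinpoint(p,n)[:3]:
            u,v=r["pixel"]; 
            print(n,round(r["conf"],2),np.round([u,v]),world(p,u,v).round(3) if 0<=u<639 and 0<=v<399 else "")
print(bot.hold_point_z, bot.get_obs())
E
```

```text
top 54.944524972539405 322.6051441707187 192.45939719928904 [[-0.024, 0.998, -0.066, 0.508], [-1.0, -0.023, 0.019, 0.161], [0.018, 0.066, 0.998, 1.355]]
shelf 0.91 [384. 224.] [ 0.483 -0.069  0.055]
shelf_grip 0.63 [384. 222.] [ 0.49  -0.068  0.052]
shelf_claw 0.7 [361. 202.] [0.559 0.009 0.075]
shelf_claw 0.6 [313. 234.] [0.453 0.173 0.036]
shelf_claw 0.33 [380. 169.] [ 0.675 -0.071  0.002]
shelf_tab 0.84 [388. 203.] [ 0.553 -0.093 -0.   ]
rack 0.57 [382. 168.] [ 0.679 -0.08  -0.003]
catch_nose 0.51 [389. 165.] [ 0.689 -0.103  0.005]
tape_measure 0.55 [270. 220.] [0.503 0.314 0.067]
tape_measure 0.51 [272. 250.] [0.403 0.313 0.037]
sanding_block 0.79 [312. 234.] [0.452 0.175 0.031]
masking_tape 0.83 [227. 231.] [ 0.469  0.472 -0.005]
masking_tape 0.2 [388. 161.] [ 0.687 -0.076  0.123]
nail_tin 0.59 [317. 138.] [0.793 0.15  0.003]
block_walnut 0.81 [230. 253.] [0.393 0.457 0.017]
block_walnut 0.32 [390. 162.] [ 0.685 -0.085  0.118]
side 47.17110009178413 323.30362640213303 199.2886211273616 [[-0.998, 0.008, -0.059, 0.513], [-0.054, -0.535, 0.843, 1.341], [-0.025, 0.845, 0.535, 0.854]
[... 604 characters left out ...]
] [0.395 0.494 0.025]
0.0187 {'time': 1.55, 'q': array([-6.70342575e+01,  4.97751196e+00,  1.00792928e+01,  9.51005045e+01,
        2.02335389e-05,  9.00001859e+01]), 'qd': array([-0.03146834,  0.01485361,  0.14834374,  0.03813343, -0.01109994,
       -0.04527001]), 'joint_efforts': array([-9.52227419e-04, -5.20089769e+01,  4.64859259e+01,  1.74790708e-03,
       -5.30887564e-05,  3.33976550e-05]), 'ee_pos': array([ 0.21459709, -0.50640041,  0.23130714]), 'tcp_rot': array([ 1.79998724e+02, -2.02376806e-05,  2.29655566e+01]), 'wrist_force': array([-0.62450948,  0.29388994, -1.00286495]), 'torque': array([0.02792289, 0.05263229, 0.02064132]), 'grasp_force': 0.0, 'opening': 0.08524110819345843}
```

View pics/top0.png

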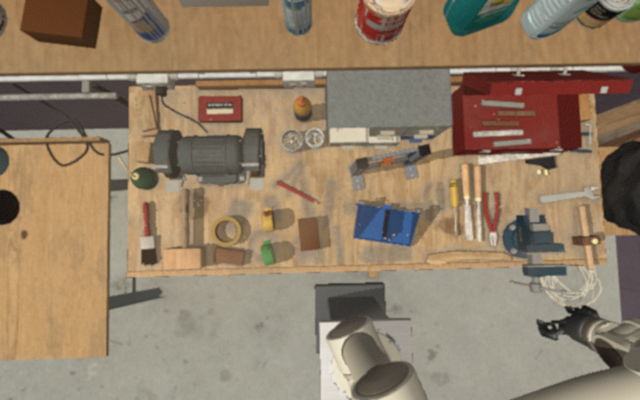

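View pics/side0.png

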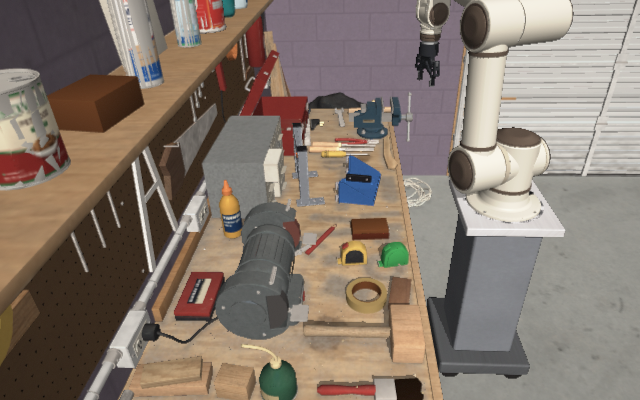

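The top view shows the blue shelf at (388,224), the rack at (390,160), the yellow tape measure at (268,218) and the green look-alike at (267,252). The side view agrees: yellow at (353,255), green at (394,256).

```bash
python3 - <<'E'
from h import *
p=bot.camera("top"); V,U=np.mgrid[0:400,0:640]; W=world(p,U,V,p["range_z"]); hsv=cv2.cvtColor(p["color"],cv2.COLOR_RGB2HSV)
def rect(m,t):
    q=W[m][:,:2].astype(np.float32)*1000
    r=cv2.minAreaRect(q); print(t,m.sum(),np.round(r[0],1),np.round(r[1],1),round(r[2],1),"z",np.percentile(W[m][:,2],[2,50,98]).round(3))
box=lambda a,b,c,d:(U>a)&(U<c)&(V>b)&(V<d)
blue=(hsv[...,0]>100)&(hsv[...,0]<125)&(hsv[...,1]>110)&box(340,190,435,255)
rect(blue&(W[...,2]>-.01),"shelf")
z=W[...,2]
up=box(345,138,440,195)&(z>.19)&(z<.225)
n,l=cv2.connectedComponents(up.astype(np.uint8))
for i in range(1,n):
    m=l==i
    if m.sum()>5: rect(m,"up%d"%i); print(W[m].mean(0).round(4))
ft=box(340,160,440,200)&(z>.09)&(z<.225); rect(ft,"rack>90")
print("yellow"); y=(hsv[...,0]>18)&(hsv[...,0]<32)&(hsv[...,1]>150)&box(255,200,285,240)&(z>.02); rect(y,"tape"); rect(box(255,200,285,238)&(z>.045),"tape-top")
rect(box(255,238,285,275)&(z>.045),"green-top")
E
```

```text
shelf 1622 [495.5  -7. ] [335.5 123.8] 80.0 z [-0.002  0.003  0.049]
up1 35 [735.6  29.7] [ 9.2 68.9] 7.6 z [0.191 0.197 0.202]
[0.736  0.0272 0.1971]
up2 479 [688.1 -75.4] [ 31.7 229.3] 10.7 z [0.193 0.206 0.213]
[ 0.6918 -0.0756  0.2032]
rack>90 195 [672.7 -61.2] [ 29.2 198.3] 3.5 z [0.094 0.19  0.212]
yellow
tape 26 [494.4 323.3] [23.6 40.4] 88.4 z [0.051 0.062 0.067]
tape-top 209 [501.4 252.5] [182.1  64.2] 88.9 z [0.047 0.06  0.068]
green-top 211 [428.3 246.1] [ 67.6 222. ] 26.1 z [0.046 0.061 0.067]
```

Emit:
{"op": "play_rows", "data": {
  "targets": [
    {"grip": 0, "linear": [20, 43, 12], "delta_rot": [0, 0, -0.55]},
    {"grip": 0, "linear": [20, 43, 12], "delta_rot": [0, 0, -0.55]},
    {"grip": 0, "linear": [20, 43, 12], "delta_rot": [0, 0, -0.55]},
    {"grip": 0, "linear": [20, 43, 12], "delta_rot": [0, 0, -0.55]},
    {"grip": 0, "linear": [20, 43, 12], "delta_rot": [0, 0, -0.55]},
    {"grip": 0, "linear": [20, 43, 12], "delta_rot": [0, 0, -0.55]},
    {"grip": 0, "linear": [20, 43, 12], "delta_rot": [0, 0, -0.55]},
    {"grip": 0, "linear": [20, 43, 12], "delta_rot": [0, 0, -0.55]},
    {"grip": 0, "linear": [20, 43, 12], "delta_rot": [0, 0, -0.55]},
    {"grip": 0, "linear": [20, 43, 12], "delta_rot": [0, 0, -0.55]}
  ]
}}

```text
time: 2.6
ee_pos: [0.415, -0.0742, 0.3521]
tcp_rot: [-180.0, -0.1, -8.5]
wrist_force: [0.3, -0.5, -0.1]
opening: 0.0853
grasp_force: 0.0
```

```bash
cat >> h.py <<'E'
def ray(p,u,v):
    """fisheye: unit ray (z-forward, cam frame x,y up,-z)"""
    a=np.asarray(u,float)-p["cx"]; b=np.asarray(v,float)-p["cy"]; r=np.hypot(a,b); t=r/f(p); s=np.where(r>0,np.sin(t)/np.maximum(r,1e-9),0)
    return np.stack([a*s,-b*s,-np.cos(t)],-1)
def wworld(p,u,v,d=None):
    if d is None: d=p["range_z"][np.round(v).astype(int),np.round(u).astype(int)]
    r=ray(p,u,v); r=r/(-r[...,2:])*np.asarray(d)[...,None]
    T=np.linalg.inv(p["world_to_cam"]); return r@T[:3,:3].T+T[:3,3]
def wz(p,u,v,z):
    T=np.linalg.inv(p["world_to_cam"]); r=ray(p,u,v)@T[:3,:3].T; return T[:3,3]+r*((z-T[2,3])/r[...,2])[...,None]
def wproj(p,w):
    c=(p["world_to_cam"]@np.append(w,1))[:3]; x,y,z=c[0],-c[1],-c[2]; h=np.hypot(x,y); k=f(p)*np.arctan2(h,z)/h; return np.array([p["cx"]+k*x,p["cy"]+k*y])
E
python3 - <<'E'
from h import *
p=bot.camera("wrist"); save(p,"w1"); o=bot.get_obs(); print(o["ee_pos"].round(4),o["tcp_rot"].round(2),o["time"])
print(p["fov_y"],p["cx"],p["cy"],np.linalg.inv(p["world_to_cam"])[:3].round(3).tolist())
for n in ["shelf","shelf_grip","shelf_claw","shelf_tab","rack","catch_nose","tape_measure"]:
    for r in bot.pinpoint(p,n)[:2]:
        u,v=r["pixel"]; print(n,round(r["conf"],2),np.round([u,v],1),wworld(p,u,v).round(3) if 0<=u<639 and 0<=v<399 else "")
E
```

```text
[ 0.417  -0.0701  0.353 ] [-1.7987e+02 -1.4000e-01 -8.3400e+00] 2.65
65.70646984690485 321.2743286791296 199.31289920967615 [[-0.149, 0.952, 0.269, 0.483], [-0.989, -0.143, -0.04, -0.085], [0.0, -0.272, 0.962, 0.494]]
shelf 0.86 [317.4 117. ] [ 0.479 -0.079  0.055]
shelf_grip 0.72 [314.3 113.9] [ 0.484 -0.076  0.059]
shelf_claw 0.76 [245.6  75.3] [0.554 0.008 0.071]
shelf_tab 0.95 [317.3  70.6] [ 0.549 -0.089  0.027]
tape_measure 0.97 [106.4 147.1] [0.506 0.305 0.023]
tape_measure 0.66 [120.5 203.8] [0.397 0.309 0.017]
```

View pics/w1.png

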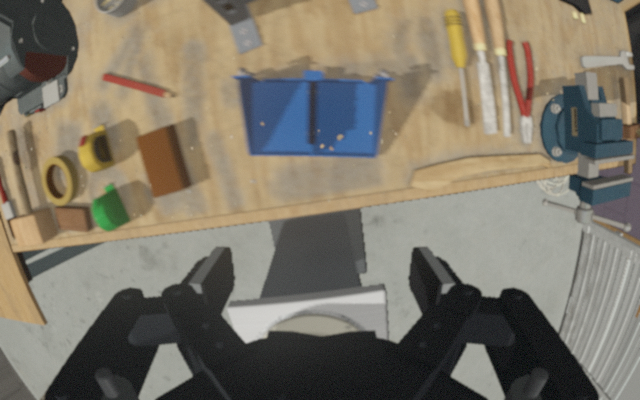

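The wrist view shows the shelf ahead: front corners at about (248,154) and (378,158), tab at (315,73), strip at (315,115), and the yellow tape at (97,148).

```bash
python3 - <<'E'
from h import *
p=bot.camera("wrist")
V,U=np.mgrid[0:400,0:640]; hsv=cv2.cvtColor(p["color"],cv2.COLOR_RGB2HSV)
m=((hsv[...,0]>100)&(hsv[...,0]<125)&(hsv[...,1]>100)&(U>225)&(U<405)&(V>60)&(V<170)).astype(np.uint8)
# front-edge line: lowest blue pixel per column
us=np.arange(262,370,2); vs=np.array([np.where(m[:,u])[0].max() for u in us]); a=wz(p,us,vs+.5,np.float64(0.0)); b=wz(p,us,vs+.5,np.float64(0.014))
for q in (a,b):
    k=np.polyfit(q[:,1],q[:,0],1); print("front line yaw",np.degrees(np.arctan(-k[0])).round(2),"x at y=-.07",np.polyval(k,-.07).round(4))
# black strip
W=wworld(p,U,V,p["range_z"]); s=(hsv[...,2]<75)&(U>290)&(U<335)&(V>75)&(V<160)&(W[...,2]>.045)&(W[...,2]<.07)
print(s.sum(),W[s].mean(0).round(4)); r=cv2.minAreaRect((W[s][:,:2]*1000).astype(np.float32)); print(r)
for u,v in [(317.3,70.6)]: print("tab",wz(p,u,v,np.float64(.03)))
print("claw",wz(p,245.6,75.3,np.float64(.068)))
E
```

```text
front line yaw -10.1 x at y=-.07 0.4184
front line yaw -10.1 x at y=-.07 0.4203
404 [ 0.4868 -0.0765  0.0568]
((485.7427978515625, -76.43433380126953), (8.470254898071289, 86.26588439941406), 81.11477661132812)
tab [ 0.54689779 -0.09295354  0.03      ]
claw [0.5533027  0.00517456 0.068     ]
```

Emit:
{"op": "play_rows", "data": {
  "targets": [
    {"grip": 0, "linear": [3.6, 0, -3], "delta_rot": [0, 0, -0.025]},
    {"grip": 0, "linear": [7.2, 0, -5], "delta_rot": [0, 0, -0.025]},
    {"grip": 0, "linear": [7.2, 0, -5], "delta_rot": [0, 0, -0.025]},
    {"grip": 0, "linear": [7.2, 0, -5], "delta_rot": [0, 0, -0.025]},
    {"grip": 0, "linear": [7.2, 0, -5], "delta_rot": [0, 0, -0.025]},
    {"grip": 0, "linear": [7.2, 0, -5], "delta_rot": [0, 0, -0.025]}
  ]
}}

```text
time: 3.65
ee_pos: [0.4852, -0.0817, 0.3025]
tcp_rot: [-179.8, -0.1, -9.6]
wrist_force: [-0.4, 0.6, -0.3]
opening: 0.0855
grasp_force: 0.0
```

```bash
python3 - <<'E'
from h import *
p=bot.camera("wrist"); save(p,"w2"); o=bot.get_obs(); print(o["ee_pos"].round(4),o["tcp_rot"].round(2),o["time"])
np.savez("w2.npz",**p)
for n in ["rack","shelf_grip","shelf_tab","catch_nose","rack_seat"]:
    for r in bot.pinpoint(p,n)[:2]:
        u,v=r["pixel"]; print(n,round(r["conf"],2),np.round([u,v],1),wworld(p,u,v).round(3) if 0<=u<639 and 0<=v<399 else "")
V,U=np.mgrid[0:400,0:640]; hsv=cv2.cvtColor(p["color"],cv2.COLOR_RGB2HSV)
W=wworld(p,U,V,p["range_z"]); s=(hsv[...,2]<75)&(U>280)&(U<350)&(V>75)&(V<250)&(W[...,2]>.045)&(W[...,2]<.07)
print(s.sum(),W[s].mean(0).round(4)); r=cv2.minAreaRect((W[s][:,:2]*1000).astype(np.float32)); print(r)
z=W[...,2]; t=(z>.2)&(z<.218)&(W[...,0]<.76)
n,l=cv2.connectedComponents(t.astype(np.uint8))
for i in range(1,n):
    k=l==i
    if k.sum()>30: print(k.sum(),W[k].mean(0).round(4),U[k].mean(),V[k].mean(),cv2.minAreaRect((W[k][:,:2]*1000).astype(np.float32)))
big=cv2.resize(p["color"][0:210,140:540],None,fx=2,fy=2,interpolation=cv2.INTER_CUBIC); save({"color":big},"w2b")
E
```

```text
[ 0.4853 -0.0816  0.3025] [-1.7979e+02 -1.2000e-01 -9.6100e+00] 3.7
shelf_grip 0.95 [317.4 169.4] [ 0.485 -0.077  0.057]
shelf_tab 0.92 [319.3 118.6] [ 0.548 -0.09   0.028]
catch_nose 0.75 [285.8   5.9] [ 0.689 -0.075  0.088]
rack_seat 0.16 [ 59.5 226.4] [ 0.462  0.473 -0.   ]
468 [ 0.4875 -0.0768  0.0568]
((486.5547790527344, -76.54364776611328), (7.816812992095947, 86.90261840820312), 80.228271484375)
1129 [0.6666 0.019  0.2075] 165.06111603188663 14.359610274579273 ((670.2501831054688, 19.05712127685547), (32.839134216308594, 36.856849670410156), 11.723987579345703)
```

View pics/w2b.png

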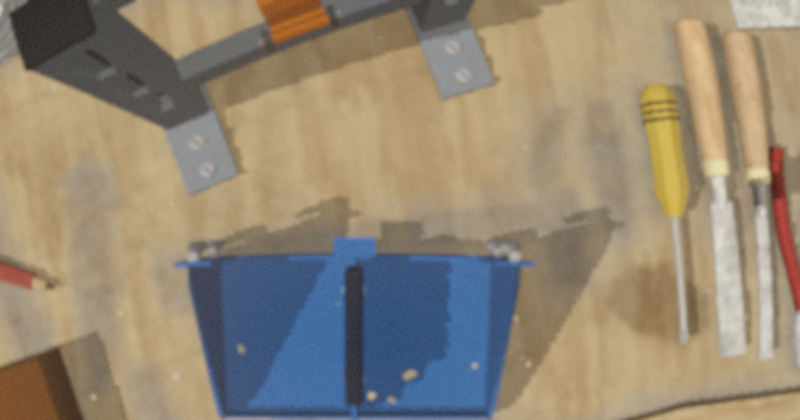

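The enlarged view shows the strip between (353,265) and (353,405), the rack's left upright with its slots at top left, and the orange catch at (295,15). The right upright is cut off.

Emit:
{"op": "play_rows", "data": {
  "targets": [
    {"grip": 0, "linear": [0, 0, -5], "delta_rot": [0, 0, 0]},
    {"grip": 0, "linear": [0.1, 0.2, -10], "delta_rot": [0, 0, 0]},
    {"grip": 0, "linear": [0.1, 0.2, -15], "delta_rot": [0, 0, 0]},
    {"grip": 0, "linear": [0.1, 0.2, -19], "delta_rot": [0, 0, 0]},
    {"grip": 0, "linear": [0.1, 0.2, -19], "delta_rot": [0, 0, 0]},
    {"grip": 0, "linear": [0.1, 0.2, -19], "delta_rot": [0, 0, 0]}
  ]
}}

```text
time: 4.55
ee_pos: [0.4866, -0.0805, 0.1124]
tcp_rot: [-179.7, 0.0, -9.5]
wrist_force: [0.2, -0.2, 1.3]
opening: 0.0853
grasp_force: 0.0
```

```bash
python3 - <<'E'
from h import *
for i in range(2):
    p=bot.camera("wrist"); o=bot.get_obs(); print(o["ee_pos"].round(4),o["tcp_rot"].round(2),o["time"],o["wrist_force"])
V,U=np.mgrid[0:400,0:640]; hsv=cv2.cvtColor(p["color"],cv2.COLOR_RGB2HSV)
W=wworld(p,U,V,p["range_z"]); s=(hsv[...,2]<75)&(U>250)&(U<390)&(W[...,2]>.05)&(W[...,2]<.065)&(W[...,0]<.56)
print(s.sum(),W[s].mean(0).round(4)); r=cv2.minAreaRect((W[s][:,:2]*1000).astype(np.float32)); print(r)
E
```

```text
[ 0.4875 -0.0806  0.1137] [-1.7973e+02 -1.5000e-01 -9.4900e+00] 4.6 [-0.12539709  0.64597001  0.12794698]
[ 0.4879 -0.0807  0.1143] [-179.73   -0.22   -9.49] 4.65 [ 0.52095788 -0.35544662 -0.54522879]
1512 [ 0.4889 -0.0769  0.0567]
((487.2850646972656, -76.22015380859375), (10.276178359985352, 86.67242431640625), 80.12627410888672)
```

Emit:
{"op": "play_rows", "data": {
  "force": 60,
  "targets": [
    {"grip": 0, "linear": [0, 0.4, -2], "delta_rot": [0, 0, -0.007]},
    {"grip": 0, "linear": [0, 0.4, -5.5], "delta_rot": [0, 0, -0.007]},
    {"grip": 0, "linear": [0, 0.4, -8.7], "delta_rot": [0, 0, -0.007]},
    {"grip": 0, "linear": [0, 0.4, -8.7], "delta_rot": [0, 0, -0.007]},
    {"grip": 255, "linear": [0, 0.4, -8.7], "delta_rot": [0, 0, -0.007]},
    {"grip": 255, "linear": [0, 0.4, -8.7], "delta_rot": [0, 0, -0.007]},
    {"grip": 255, "linear": [0, 0.4, -8.7], "delta_rot": [0, 0, -0.007]},
    {"grip": 255, "linear": [0, 0.4, -8.7], "delta_rot": [0, 0, -0.007]},
    {"grip": 255, "linear": [0, 0.4, -8.7], "delta_rot": [0, 0, -0.007]},
    {"grip": 255, "linear": [0, 0.4, -8.7], "delta_rot": [0, 0, -0.007]}
  ]
}}

```text
time: 5.65
ee_pos: [0.4867, -0.0799, 0.0256]
tcp_rot: [-179.5, -0.1, -9.6]
wrist_force: [-0.4, 4.8, 6.6]
opening: 0.0111
grasp_force: 59.4
```

Emit:
{"op": "play_rows", "data": {
  "targets": [
    {"grip": 255, "linear": [0, 0, 2], "delta_rot": [0, 0, 0]},
    {"grip": 255, "linear": [0, 0, 6], "delta_rot": [0, 0, 0]},
    {"grip": 255, "linear": [-2, 0, 10], "delta_rot": [0, 0, 0.1]},
    {"grip": 255, "linear": [-6, 0, 14], "delta_rot": [0, 0, 0.2]},
    {"grip": 255, "linear": [-10, 0, 18], "delta_rot": [0, 0, 0.3]},
    {"grip": 255, "linear": [-12, 0, 22], "delta_rot": [0, 0, 0.38]},
    {"grip": 255, "linear": [-12, 0, 22], "delta_rot": [0, 0, 0.38]},
    {"grip": 255, "linear": [-12, 0, 22], "delta_rot": [0, 0, 0.38]},
    {"grip": 255, "linear": [-12, 0, 22], "delta_rot": [0, 0, 0.38]}
  ]
}}

```text
time: 6.55
ee_pos: [0.3661, -0.0803, 0.2428]
tcp_rot: [-179.5, 0.1, 12.1]
wrist_force: [0.1, 0.5, -5.6]
opening: 0.0112
grasp_force: 59.2
```

```bash
python3 - <<'E'
from h import *
p=bot.camera("wrist"); save(p,"w3"); o=bot.get_obs(); print(o["ee_pos"].round(4),o["tcp_rot"].round(2),o["time"],o["wrist_force"].round(1),o["torque"].round(2))
np.savez("w3.npz",**p)
for n in ["rack","shelf","shelf_grip","shelf_claw","shelf_tab","catch_nose"]:
    for r in bot.pinpoint(p,n)[:2]:
        u,v=r["pixel"]; print(n,round(r["conf"],2),np.round([u,v],1),wworld(p,u,v).round(3) if 0<=u<639 and 0<=v<399 else "")
V,U=np.mgrid[0:400,0:640]
W=wworld(p,U,V,p["range_z"])
z=W[...,2]; t=(z>.2)&(z<.218)&(W[...,0]<.76)&(W[...,0]>.58)
n,l=cv2.connectedComponents(t.astype(np.uint8))
for i in range(1,n):
    k=l==i
    if k.sum()>30: print(k.sum(),W[k].mean(0).round(4),U[k].mean().round(),V[k].mean().round(),cv2.minAreaRect((W[k][:,:2]*1000).astype(np.float32)))
save({"color":cv2.resize(p["color"],(800,500))},"w3b")
E
```

```text
[ 0.366  -0.0803  0.2424] [-1.795e+02  1.500e-01  1.216e+01] 6.6 [-0.6  1.1 -4.3] [-0.04  0.01 -0.02]
shelf 0.88 [324.5 251.5] [ 0.382 -0.079  0.274]
shelf 0.18 [145.2  67.2] [0.456 0.165 0.034]
shelf_grip 0.8 [321.1 274.2] [ 0.372 -0.08   0.274]
shelf_claw 0.71 [ 87.1 172.8] [0.397 0.021 0.286]
shelf_tab 0.89 [324.9 127.6] [ 0.416 -0.073 -0.001]
shelf_tab 0.65 [322.9 249.9] [ 0.383 -0.078  0.274]
```

View pics/w3b.png

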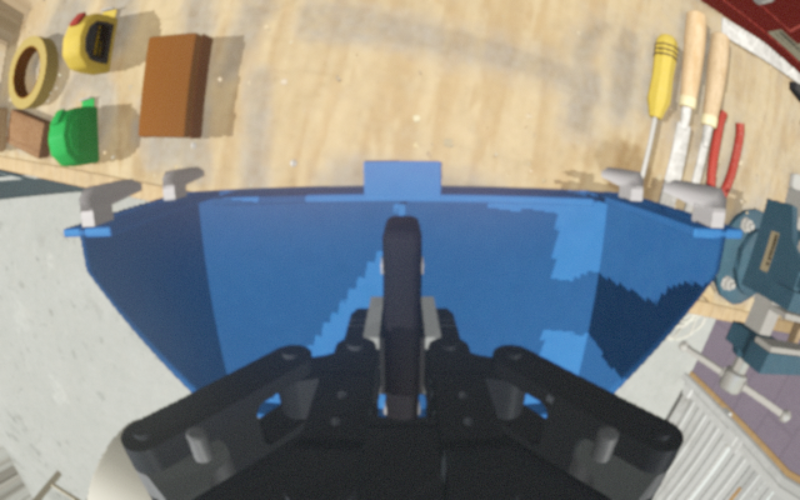

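Held shelf is in view (tab at (402,178)); the rack is just out of the frame. Going higher and nearer.

Emit:
{"op": "play_rows", "data": {
  "targets": [
    {"grip": 255, "linear": [2.7, 0, 4], "delta_rot": [0, 0, 0]},
    {"grip": 255, "linear": [5.4, 0, 7.8], "delta_rot": [0, 0, 0]},
    {"grip": 255, "linear": [5.4, 0, 7.8], "delta_rot": [0, 0, 0]},
    {"grip": 255, "linear": [5.4, 0, 7.8], "delta_rot": [0, 0, 0]},
    {"grip": 255, "linear": [5.4, 0, 7.8], "delta_rot": [0, 0, 0]}
  ]
}}

```text
time: 7.4
ee_pos: [0.4193, -0.0803, 0.3211]
tcp_rot: [-179.5, 0.1, 12.2]
wrist_force: [-0.0, -1.5, -5.4]
opening: 0.011
grasp_force: 59.6
```

```bash
python3 - <<'E'
from h import *
p=bot.camera("wrist"); save(p,"w4"); o=bot.get_obs(); print(o["ee_pos"].round(4),o["tcp_rot"].round(2),o["time"])
np.savez("w4.npz",**p)
for n in ["rack","shelf_grip","shelf_claw","shelf_tab","catch_nose"]:
    for r in bot.pinpoint(p,n)[:2]:
        u,v=r["pixel"]; print(n,round(r["conf"],2),np.round([u,v],1),wworld(p,u,v).round(3) if 0<=u<639 and 0<=v<399 else "")
V,U=np.mgrid[0:400,0:640]
W=wworld(p,U,V,p["range_z"])
z=W[...,2]; t=(z>.2)&(z<.218)&(W[...,0]<.76)&(W[...,0]>.58)
n,l=cv2.connectedComponents(t.astype(np.uint8))
for i in range(1,n):
    k=l==i
    if k.sum()>30: print(k.sum(),W[k].mean(0).round(4),U[k].mean().round(),V[k].mean().round(),cv2.minAreaRect((W[k][:,:2]*1000).astype(np.float32)))
save({"color":cv2.resize(p["color"][:200],(800,250))},"w4b")
E
```

```text
[ 0.4191 -0.0803  0.3212] [-1.7953e+02  1.1000e-01  1.2190e+01] 7.45
shelf_grip 0.95 [323.2 275.4] [ 0.424 -0.081  0.352]
shelf_grip 0.15 [109.8  70.7] [0.506 0.306 0.014]
shelf_claw 0.96 [ 83.  174.9] [0.45  0.021 0.367]
shelf_tab 0.57 [322.4 129.6] [ 0.48  -0.069  0.324]
```

View pics/w4b.png

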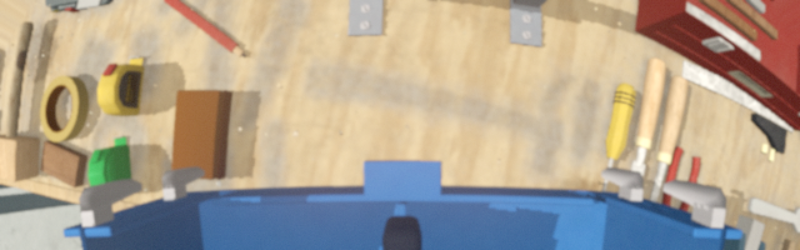

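The feet show at the top edge only: (367,15) and (526,20). The camera leans backwards, so I go further over the rack.

Emit:
{"op": "play_rows", "data": {
  "targets": [
    {"grip": 255, "linear": [3, 0, 3], "delta_rot": [0, 0, 0]},
    {"grip": 255, "linear": [8, 0, 4], "delta_rot": [0, 0, 0]},
    {"grip": 255, "linear": [12, 0, 4], "delta_rot": [0, 0, 0]},
    {"grip": 255, "linear": [15, 0, 4], "delta_rot": [0, 0, 0]},
    {"grip": 255, "linear": [15, 0, 4], "delta_rot": [0, 0, 0]},
    {"grip": 255, "linear": [15, 0, 4], "delta_rot": [0, 0, 0]}
  ]
}}

```text
time: 8.3
ee_pos: [0.5702, -0.0803, 0.361]
tcp_rot: [-179.5, 0.1, 12.2]
wrist_force: [-1.0, -0.1, -4.6]
opening: 0.0109
grasp_force: 59.8
```

```bash
python3 - <<'E'
from h import *
p=bot.camera("wrist"); save(p,"w5"); o=bot.get_obs(); print(o["ee_pos"].round(4),o["tcp_rot"].round(2),o["time"])
np.savez("w5.npz",**p)
for n in ["rack","shelf_grip","shelf_claw","shelf_tab","catch_nose"]:
    for r in bot.pinpoint(p,n)[:2]:
        u,v=r["pixel"]; print(n,round(r["conf"],2),np.round([u,v],1),wworld(p,u,v).round(3) if 0<=u<639 and 0<=v<399 else "")
V,U=np.mgrid[0:400,0:640]
W=wworld(p,U,V,p["range_z"])
z=W[...,2]; t=(z>.2)&(z<.218)&(W[...,0]<.76)&(W[...,0]>.58)
n,l=cv2.connectedComponents(t.astype(np.uint8))
for i in range(1,n):
    k=l==i
    if k.sum()>30: print(k.sum(),W[k].mean(0).round(4),U[k].mean().round(),V[k].mean().round(),cv2.minAreaRect((W[k][:,:2]*1000).astype(np.float32)))
save({"color":cv2.resize(p["color"][:200],(800,250))},"w5b")
E
```

```text
[ 0.5695 -0.0804  0.3621] [-1.7955e+02  5.0000e-02  1.2190e+01] 8.35
rack 0.71 [335.8  91.5] [ 0.676 -0.079 -0.003]
shelf_grip 0.74 [320.4 278.3] [ 0.574 -0.08   0.392]
shelf_claw 0.57 [ 85.2 176.4] [0.6   0.021 0.407]
shelf_tab 0.9 [321.  126.2] [ 0.616 -0.068 -0.001]
shelf_tab 0.61 [337.6  80.8] [ 0.686 -0.077  0.074]
catch_nose 0.94 [342.1  80.9] [ 0.687 -0.083  0.072]
530 [0.718  0.3516 0.2024] 37.0 22.0 ((717.6314697265625, 354.7218933105469), (51.44454574584961, 51.703128814697266), 8.81920337677002)
1154 [0.6705 0.0182 0.2078] 243.0 64.0 ((670.49560546875, 18.96143913269043), (32.24419403076172, 37.02030944824219), 10.920769691467285)
132 [0.6733 0.3503 0.2115] 27.0 53.0 ((673.2738037109375, 353.958251953125), (9.046165466308594, 52.1277961730957), 0.18218575417995453)
1072 [ 0.7065 -0.1701  0.2078] 441.0 72.0 ((707.2962036132812, -171.1712188720703), (32.74146270751953, 36.87822341918945), 11.799195289611816)
```

View pics/w5b.png

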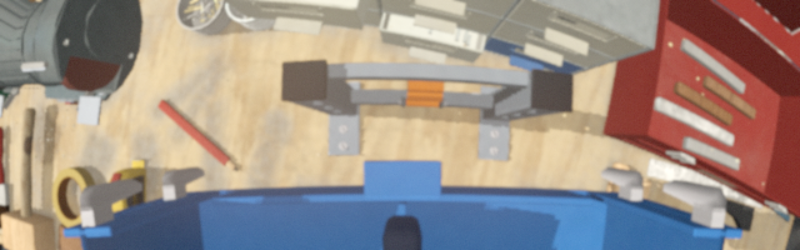

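Both upright tops are now seen clearly: (305,80) and (551,90) in this view. The shelf claws are symmetric at (110,203) and (693,203).

```bash
python3 - <<'E'
from h import *
p=dict(np.load("w5.npz")); p["range_z"]=p["range_z"]
V,U=np.mgrid[0:400,0:640]; hsv=cv2.cvtColor(p["color"],cv2.COLOR_RGB2HSV); W=wworld(p,U,V,p["range_z"])
print("cam heading",np.degrees(np.arctan2(-np.linalg.inv(p["world_to_cam"])[0,0],-np.linalg.inv(p["world_to_cam"])[1,0])))
pan=.3621-.0256
b=(hsv[...,0]>100)&(hsv[...,0]<125)&(hsv[...,1]>110)&(V>110)&(V<160)&(U>270)&(U<375)
rows=range(133,148,3)
for v in rows:
    c=np.where(b[v])[0]; c=c[(c>280)&(c<365)]; print(v,c.min(),c.max(),end="; ")
us=np.arange(298,348,3); vs=np.array([np.where(b[:,u])[0].min() for u in us]); q=wz(p,us,vs-.5,np.float64(pan+.030))
k=np.polyfit(q[:,1],q[:,0],1); print("\ntab edge yaw",np.degrees(np.arctan(-k[0])))
L=wz(p,np.array([291.]),np.array([130.]),np.float64(pan+.03)); 
v=135; c=np.where(b[v])[0]; e=wz(p,np.array([c.min()-.5,c.max()+.5]),np.array([135.,135.]),np.float64(pan+.03)); print("tab edge pts",e.round(4),"mid",e.mean(0).round(4),np.linalg.norm(e[0]-e[1]))
print("tab rear mid",q.mean(0).round(4))
# gray claws
g=(hsv[...,1]<70)&(hsv[...,2]>90)&(W[...,2]>pan+.05)&(W[...,2]<pan+.1)
n,l=cv2.connectedComponents(g.astype(np.uint8))
for i in range(1,n):
    m=l==i
    if m.sum()>15: print(m.sum(),U[m].mean().round(1),V[m].mean().round(1),U[m].min(),U[m].max(),W[m].mean(0).round(4))
# front faces of uprights: depth pts
th=np.radians(11.1); ax=np.array([np.cos(th),np.sin(th)]); ay=np.array([-np.sin(th),np.cos(th)]); o=np.array([.6739,-.0789])
X=(W[...,:2]-o)@ax; Y=(W[...,:2]-o)@ay
for s in (1,-1):
    m=(abs(Y-s*.097)<.013)&(abs(X)<.02)&(W[...,2]>.02)&(W[...,2]<.19); print(s,m.sum(),np.percentile(X[m],[10,50,90]).round(4))
    t=(abs(W[...,2]-.208)<.004)&(abs(Y-s*.097)<.03)&(abs(X)<.06); print("top X,Y ranges",np.percentile(X[t],[1,50,99]).round(4),np.percentile(Y[t],[1,50,99]).round(4))
m=(hsv[...,0]<18)&(hsv[...,1]>170)&(abs(Y)<.04)&(abs(X)<.05)&(W[...,2]>.05); print("catch",m.sum(),X[m].mean(),np.percentile(Y[m],[2,50,98]))
E
```

```text
cam heading -12.174313459857835
133 293 350; 136 293 351; 139 293 351; 142 293 351; 145 293 351; 
tab edge yaw 12.218350638881951
tab edge pts [[ 0.6255 -0.0563  0.3665]
 [ 0.631  -0.0816  0.3665]] mid [ 0.6283 -0.069   0.3665] 0.025854885450551056
tab rear mid [ 0.6306 -0.0685  0.3665]
1141 82.6 160.7 53 112 [0.606  0.0235 0.4053]
1155 561.0 161.3 533 581 [ 0.6459 -0.1623  0.4046]
33 577.5 201.2 575 583 [ 0.6333 -0.1699  0.4138]
16 65.9 199.2 65 67 [0.592  0.0249 0.4148]
23 306.4 212.7 306 307 [ 0.5998 -0.0692  0.39  ]
22 336.6 213.2 336 337 [ 0.602  -0.0805  0.3899]
110 96.0 250.2 69 129 [0.565  0.019  0.4032]
39 556.6 240.4 547 566 [ 0.6143 -0.1736  0.4067]
208 298.2 266.4 290 304 [ 0.5782 -0.0703  0.3937]
218 344.4 266.8 338 352 [ 0.5822 -0.0882  0.394 ]
17 496.4 317.8 491 502 [ 0.5929 -0.1325  0.4345]
1 249 [0.0003 0.0012 0.0031]
top X,Y ranges [-0.0001  0.0152  0.0311] [0.079  0.0959 0.1142]
-1 230 [-0.0007  0.0001  0.0021]
top X,Y ranges [-0.001   0.0145  0.0302] [-0.1145 -0.0958 -0.0792]
catch 137 0.009098079890647592 [-0.01408654  0.00249122  0.01794173]
```

Emit:
{"op": "play_rows", "data": {
  "targets": [
    {"grip": 255, "linear": [0.8, -0.7, -4], "delta_rot": [0, 0, -0.02]},
    {"grip": 255, "linear": [1.6, -1.45, -8.5], "delta_rot": [0, 0, -0.02]},
    {"grip": 255, "linear": [1.6, -1.45, -13], "delta_rot": [0, 0, -0.02]},
    {"grip": 255, "linear": [1.6, -1.45, -17.5], "delta_rot": [0, 0, -0.02]},
    {"grip": 255, "linear": [1.6, -1.45, -21], "delta_rot": [0, 0, -0.02]},
    {"grip": 255, "linear": [1.6, -1.45, -22.7], "delta_rot": [0, 0, -0.02]},
    {"grip": 255, "linear": [1.6, -1.45, -22.7], "delta_rot": [0, 0, -0.02]},
    {"grip": 255, "linear": [1.6, -1.45, -22.7], "delta_rot": [0, 0, -0.02]}
  ]
}}

```text
time: 9.4
ee_pos: [0.5858, -0.0949, 0.1365]
tcp_rot: [-179.6, -0.1, 11.0]
wrist_force: [-0.2, 0.2, -3.9]
opening: 0.011
grasp_force: 59.6
```

```bash
python3 - <<'E'
from h import *
p=bot.camera("wrist"); save(p,"w6"); o=bot.get_obs(); print(o["ee_pos"].round(4),o["tcp_rot"].round(2),o["time"],o["wrist_force"].round(1),o["torque"].round(2))
np.savez("w6.npz",**p)
V,U=np.mgrid[0:400,0:640]; hsv=cv2.cvtColor(p["color"],cv2.COLOR_RGB2HSV); W=wworld(p,U,V,p["range_z"]); pan=o["ee_pos"][2]-.0256
th=np.radians(11.0); ax=np.array([np.cos(th),np.sin(th)]); ay=np.array([-np.sin(th),np.cos(th)]); R=np.array([.6743,-.0789])
X=(W[...,:2]-R)@ax; Y=(W[...,:2]-R)@ay
for s in (1,-1):
    t=(abs(W[...,2]-.208)<.006)&(abs(Y-s*.097)<.03)&(abs(X)<.06); print("top",t.sum(),X[t].min().round(4) if t.any() else "",np.percentile(X[t],[1,50,99]).round(4),np.percentile(Y[t],[1,50,99]).round(4)) if t.any() else 0
    m=(hsv[...,1]<70)&(hsv[...,2]>90)&(W[...,2]>pan+.055)&(W[...,2]<pan+.09)&(abs(Y-s*.097)<.015)&(X<-.005)&(X>-.05); print("claw",m.sum(),X[m].mean().round(4),Y[m].mean().round(4),X[m].max().round(4),W[m][:,2].mean().round(4))
save({"color":cv2.resize(p["color"],(800,500))},"w6b")
E
```

```text
[ 0.5864 -0.0949  0.1373] [-1.7962e+02 -1.4000e-01  1.1040e+01] 9.45 [-0.2  0.6 -4.1] [ 0.02 -0.03 -0.01]
top 5262 -0.0014 [-0.0008  0.0126  0.0345] [0.078  0.0937 0.1223]
claw 1111 -0.0336 0.0953 -0.0276 0.1821
top 5084 -0.0019 [-0.0015  0.0117  0.0326] [-0.1164 -0.092  -0.078 ]
claw 1091 -0.0335 -0.0949 -0.0277 0.1814
```

View pics/w6b.png

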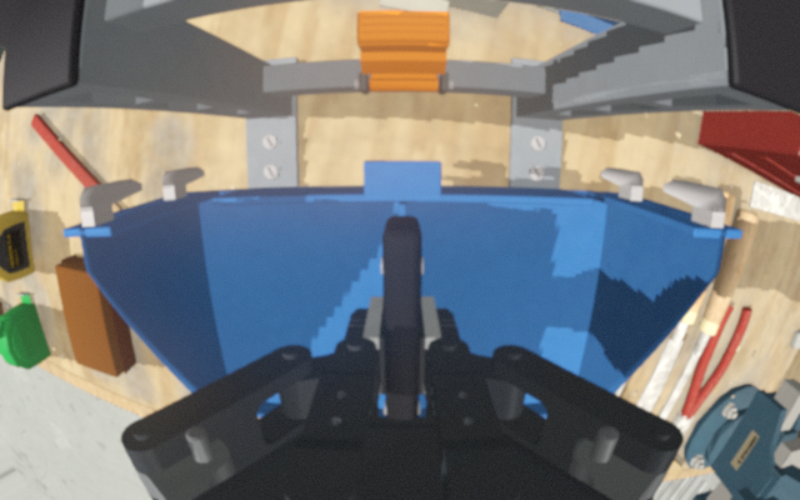

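The view is symmetric: the catch (403,50) lines up with the tab (402,175), and the uprights are evenly placed. Moving in.

Emit:
{"op": "play_rows", "data": {
  "targets": [
    {"grip": 255, "linear": [0, 0, -0.25], "delta_rot": [0, 0, 0]},
    {"grip": 255, "linear": [1.3, 0.25, -0.25], "delta_rot": [0, 0, 0]},
    {"grip": 255, "linear": [2.3, 0.45, -0.25], "delta_rot": [0, 0, 0]},
    {"grip": 255, "linear": [3.0, 0.58, -0.25], "delta_rot": [0, 0, 0]},
    {"grip": 255, "linear": [3.4, 0.66, -0.25], "delta_rot": [0, 0, 0]},
    {"grip": 255, "linear": [3.7, 0.72, -0.25], "delta_rot": [0, 0, 0]},
    {"grip": 255, "linear": [3.95, 0.77, -0.25], "delta_rot": [0, 0, 0]},
    {"grip": 255, "linear": [4.1, 0.8, -0.25], "delta_rot": [0, 0, 0]},
    {"grip": 255, "linear": [4.1, 0.8, -0.25], "delta_rot": [0, 0, 0]}
  ]
}}

```text
time: 10.35
ee_pos: [0.6247, -0.0872, 0.1326]
tcp_rot: [-179.5, 0.3, 11.0]
wrist_force: [-12.3, -1.7, -2.4]
opening: 0.0112
grasp_force: 60.3
```

```bash
python3 - <<'E'
from h import *
o=bot.get_obs(); print(o["ee_pos"].round(4),o["tcp_rot"].round(2),o["time"],o["wrist_force"].round(1),o["torque"].round(2))
E
```

```text
[ 0.6247 -0.0872  0.1326] [-179.54    0.27   11.  ] 10.35 [-12.3  -1.7  -2.4] [-0.32  1.94 -0.12]
```

Contact at the predicted place (12 N). Sink in steps.

Emit:
{"op": "play_rows", "data": {
  "targets": [
    {"grip": 255, "linear": [-0.1, 0, -0.3], "delta_rot": [0, 0, 0]},
    {"grip": 255, "linear": [-0.1, 0, -0.6], "delta_rot": [0, 0, 0]},
    {"grip": 255, "linear": [-0.1, 0, -0.9], "delta_rot": [0, 0, 0]},
    {"grip": 255, "linear": [-0.1, 0, -1.2], "delta_rot": [0, 0, 0]},
    {"grip": 255, "linear": [-0.1, 0, -1.2], "delta_rot": [0, 0, 0]}
  ]
}}

```text
time: 10.85
ee_pos: [0.6247, -0.0872, 0.121]
tcp_rot: [-179.6, 0.1, 11.0]
wrist_force: [-7.4, -1.3, -2.0]
opening: 0.0111
grasp_force: 60.5
```

Emit:
{"op": "play_rows", "data": {
  "targets": [
    {"grip": 255, "linear": [0, 0, -0.3], "delta_rot": [0, 0, 0]},
    {"grip": 255, "linear": [0, 0, -0.6], "delta_rot": [0, 0, 0]},
    {"grip": 255, "linear": [0, 0, -0.8], "delta_rot": [0, 0, 0]},
    {"grip": 255, "linear": [0, 0, -1.0], "delta_rot": [0, 0, 0]},
    {"grip": 255, "linear": [0, 0, -1.1], "delta_rot": [0, 0, 0]},
    {"grip": 255, "linear": [0, 0, -1.1], "delta_rot": [0, 0, 0]}
  ]
}}

```text
time: 11.45
ee_pos: [0.6248, -0.0872, 0.1106]
tcp_rot: [-179.6, 0.1, 11.0]
wrist_force: [-8.2, -1.3, 1.6]
opening: 0.0111
grasp_force: 60.8
```

Emit:
{"op": "play_rows", "data": {
  "targets": [
    {"grip": 255, "linear": [0, 0, -0.15], "delta_rot": [0, 0, 0]},
    {"grip": 255, "linear": [0, 0, -0.3], "delta_rot": [0, 0, 0]},
    {"grip": 255, "linear": [0, 0, -0.3], "delta_rot": [0, 0, 0]}
  ]
}}

```text
time: 11.75
ee_pos: [0.6247, -0.0873, 0.1102]
tcp_rot: [-179.6, -0.0, 11.0]
wrist_force: [-17.0, -0.3, 17.1]
opening: 0.0112
grasp_force: 63.4
```

```bash
python3 - <<'E'
from h import *
p=bot.camera("wrist"); save(p,"w7"); o=bot.get_obs(); print(o["ee_pos"].round(4),o["tcp_rot"].round(2),o["wrist_force"].round(1),o["torque"].round(2))
s=bot.camera("side"); a=cv2.resize(p["color"][:230,200:440],(400,383)); b=cv2.resize(s["color"][110:225,270:390],(400,383),interpolation=cv2.INTER_CUBIC); save({"color":np.hstack([a,b])},"w7b")
E
```

```text
[ 0.6247 -0.0873  0.1102] [-1.7963e+02 -1.0000e-02  1.1000e+01] [-16.5   0.3  17.9] [-0.15  2.63 -0.15]
```

View pics/w7b.png

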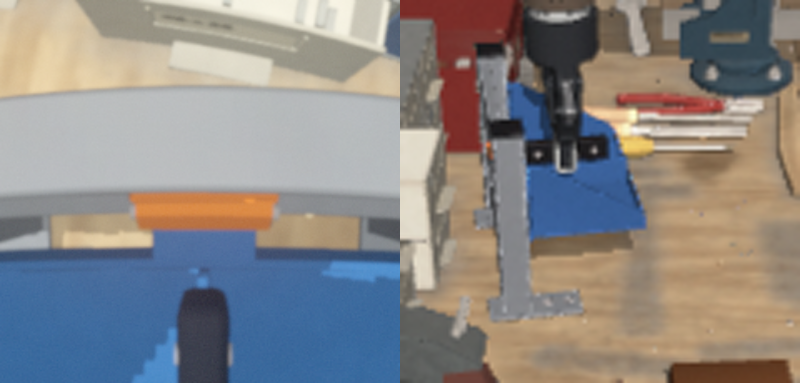

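Emit:
{"op": "play_rows", "data": {
  "targets": [
    {"grip": 255, "linear": [-0.1, 0, 0.2], "delta_rot": [0, 0, 0]},
    {"grip": 255, "linear": [-0.15, 0, 0.5], "delta_rot": [0, 0, 0]},
    {"grip": 255, "linear": [-0.15, 0, 0.5], "delta_rot": [0, 0, 0]}
  ]
}}

```text
time: 12.15
ee_pos: [0.6244, -0.0868, 0.1119]
tcp_rot: [-179.6, -0.0, 11.0]
wrist_force: [-0.9, 0.1, -4.8]
opening: 0.0112
grasp_force: 59.8
```

Emit:
{"op": "play_rows", "data": {
  "targets": [
    {"grip": 255, "linear": [0, 0, 0.2], "delta_rot": [0, 0, 0]},
    {"grip": 255, "linear": [0, 0, 0.2], "delta_rot": [0, 0, 0]},
    {"grip": 255, "linear": [0, 0, 0.2], "delta_rot": [0, 0, 0]}
  ]
}}

```text
time: 12.45
ee_pos: [0.6241, -0.0868, 0.1128]
tcp_rot: [-179.5, 0.1, 11.0]
wrist_force: [1.1, -0.5, -11.9]
opening: 0.011
grasp_force: 59.0
```

Pulling up meets the catch (about 8 N beyond the weight): latched. Press home again, release and rise.

Emit:
{"op": "play_rows", "data": {
  "targets": [
    {"grip": 255, "linear": [0, 0, -0.3], "delta_rot": [0, 0, 0]},
    {"grip": 255, "linear": [0, 0, -0.55], "delta_rot": [0, 0, 0]},
    {"grip": 255, "linear": [0, 0, -0.4], "delta_rot": [0, 0, 0]},
    {"grip": 120, "linear": [0, 0, -0.4], "delta_rot": [0, 0, 0]},
    {"grip": 120, "linear": [0, 0, -0.3], "delta_rot": [0, 0, 0]},
    {"grip": 120, "linear": [0, 0, -0.3], "delta_rot": [0, 0, 0]},
    {"grip": 120, "linear": [0, 0, 2], "delta_rot": [0, 0, 0]},
    {"grip": 120, "linear": [0, 0, 6], "delta_rot": [0, 0, 0]},
    {"grip": 120, "linear": [0, 0, 11], "delta_rot": [0, 0, 0]},
    {"grip": 120, "linear": [0, 0, 16], "delta_rot": [0, 0, 0]}
  ]
}}

```text
time: 13.45
ee_pos: [0.624, -0.0868, 0.2755]
tcp_rot: [-179.6, 0.0, 11.0]
wrist_force: [0.4, 0.3, 0.4]
opening: 0.0455
grasp_force: 0.0
```

```bash
python3 - <<'E'
from h import *
p=bot.camera("wrist"); o=bot.get_obs(); print(o["ee_pos"].round(4),o["tcp_rot"].round(2),o["opening"])
V,U=np.mgrid[0:400,0:640]; hsv=cv2.cvtColor(p["color"],cv2.COLOR_RGB2HSV); W=wworld(p,U,V,p["range_z"])
th=np.radians(11.0); ax=np.array([np.cos(th),np.sin(th)]); ay=np.array([-np.sin(th),np.cos(th)]); R=np.array([.6743,-.0789])
X=(W[...,:2]-R)@ax; Y=(W[...,:2]-R)@ay
b=(hsv[...,0]>100)&(hsv[...,0]<125)&(hsv[...,1]>110)
m=b&(X>.004)&(X<.03)&(abs(Y)<.012); print("tab",m.sum(),X[m].max(),np.median(W[m][:,2]))
m=(hsv[...,0]<18)&(hsv[...,1]>150)&(abs(Y)<.012)&(abs(X-.01)<.04)&(W[...,2]>.08); print("catch",m.sum(),X[m].min() ,W[m][:,2].min(),W[m][:,2].max())
s=(abs(Y)<.003)&(abs(X+.05)<.03)&(W[...,2]>.12)&(W[...,2]<.16);print("strip z (143 expected)",np.median(W[s][:,2]))
for y in (.05,-.05):
  s=b&(abs(Y-y)<.01)&(abs(X+.05)<.02);print("pan z (88 expected)",np.median(W[s][:,2]))
t=bot.camera("top")
for r in bot.trace(t,"tape_measure")[:2]:
    mk=r["pixels"]; print(r["conf"],r["box"],hsv.shape,cv2.cvtColor(t["color"],cv2.COLOR_RGB2HSV)[mk].mean(0))
E
```

```text
[ 0.6252 -0.0869  0.2854] [-179.78   -0.64   11.05] 0.045513015183607265
tab 118 0.017544586427602548 0.4170755950858413
catch 260 0.00959183636745752 0.11849412076564303 0.4170755950858413
strip z (143 expected) 0.1410724193546556
pan z (88 expected) 0.08596990902945384
pan z (88 expected) 0.08608644594331805
0.77 [262.6, 239.3, 277.2, 268.0] (400, 640, 3) [ 45.19148936  96.10283688 122.4822695 ]
```

The shelf is home. On to the tape measure.

Emit:
{"op": "play_rows", "data": {
  "targets": [
    {"grip": 0, "linear": [-2, 3, 5], "delta_rot": [0, 0, -0.05]},
    {"grip": 0, "linear": [-15.5, 39.5, 3], "delta_rot": [0, 0, -0.19]},
    {"grip": 0, "linear": [-15.5, 39.5, 3], "delta_rot": [0, 0, -0.19]},
    {"grip": 0, "linear": [-15.5, 39.5, 3], "delta_rot": [0, 0, -0.19]},
    {"grip": 0, "linear": [-15.5, 39.5, 3], "delta_rot": [0, 0, -0.19]},
    {"grip": 0, "linear": [-15.5, 39.5, 3], "delta_rot": [0, 0, -0.19]},
    {"grip": 0, "linear": [-15.5, 39.5, 3], "delta_rot": [0, 0, -0.19]},
    {"grip": 0, "linear": [-15.5, 39.5, 3], "delta_rot": [0, 0, -0.19]},
    {"grip": 0, "linear": [-15.5, 39.5, 3], "delta_rot": [0, 0, -0.19]},
    {"grip": 0, "linear": [-15.5, 39.5, 3], "delta_rot": [0, 0, -0.19]}
  ]
}}

```text
time: 14.6
ee_pos: [0.5076, 0.0498, 0.3056]
tcp_rot: [-177.4, 0.1, 4.2]
wrist_force: [0.6, 0.1, 0.0]
opening: 0.0851
grasp_force: 0.0
```

```bash
python3 - <<'E'
from h import *
p=bot.camera("wrist"); np.savez("w8.npz",**p); o=bot.get_obs(); print(o["ee_pos"].round(4),o["tcp_rot"].round(2),o["time"])
V,U=np.mgrid[0:400,0:640]; W=wworld(p,U,V,p["range_z"])
for r in bot.pinpoint(p,"tape_measure"): print(r["pixel"],r["conf"],wz(p,*r["pixel"],np.float64(0.0)).round(4))
m=(W[...,2]>.03)&(W[...,2]<.08)&(abs(W[...,0]-.5)<.055)&(abs(W[...,1]-.32)<.08); print(m.sum(),W[m].mean(0))
n,l,st,c=cv2.connectedComponentsWithStats(m.astype(np.uint8))
for i in range(1,n):
    if st[i,4]>100: k=(l==i); print(st[i],cv2.minAreaRect((W[k][:,:2]*1000).astype(np.float32)),W[k][:,2].max())
    if st[i,4]>100: k&=W[...,2]>.058; print("top",cv2.minAreaRect((W[k][:,:2]*1000).astype(np.float32)))
x0,y0=[int(v) for v in wproj(p,[.5,.32,.04])]; print(x0,y0)
x0=max(x0,100);y0=max(y0,80); save({"color":cv2.resize(p["color"][y0-80:y0+80,x0-100:x0+100],None,fx=4,fy=3.75//1 or 3,interpolation=cv2.INTER_CUBIC)[:600]},"w8b")
E
```

```text
[0.5072 0.0498 0.3058] [-1.7743e+02  8.0000e-02  4.2200e+00] 14.65
[164.3, 213.5] 0.76 [0.3997 0.3248 0.    ]
[162.7, 153.0] 0.61 [0.5041 0.3215 0.    ]
1190 [0.50552204 0.31738357 0.05250683]
[ 132  134   31   46 1190] ((503.75, 322.8389587402344), (69.04304504394531, 36.996498107910156), 2.336215019226074) 0.0657549381144325
top ((507.2270202636719, 324.2218933105469), (49.50381851196289, 34.6190071105957), 2.8228580951690674)
150 159
```

View pics/w8b.png

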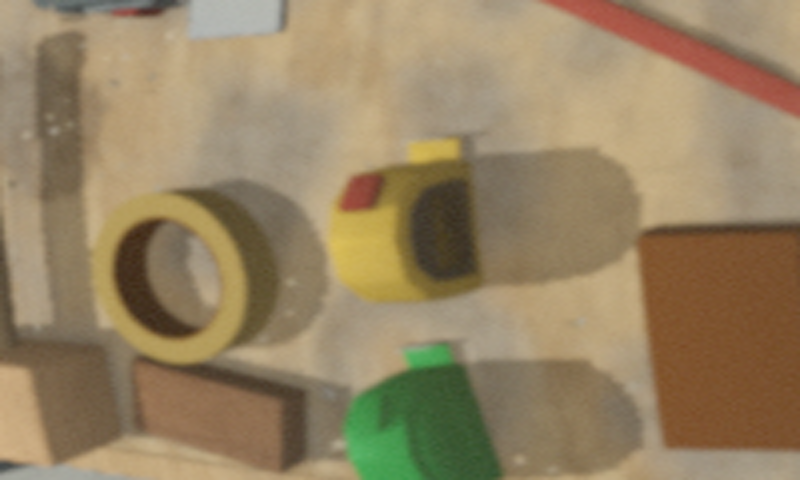

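The crop shows the yellow tape measure at (410,230), its length along world x, the hook at (435,150) pointing to +x, and the green one below it. The arm has not got as far as asked; checking the joints.

```bash
python3 - <<'E'
from h import *
o=bot.get_obs(); print(o["q"].round(1),o["qd"].round(1),o["ee_pos"].round(4),o["tcp_rot"].round(2),o["wrist_force"].round(1),o["joint_efforts"].round(1))
E
```

```text
[  4.2   1.9  15.3 103.4   2.6 179.9] [-0.1  0.8  0.8 -0.2 -0.  -0. ] [0.5076 0.0498 0.3058] [-1.7743e+02  7.0000e-02  4.2300e+00] [-0.6  0.9  0.3] [  0.1 -47.3  44.3   0.1   0.2  -0. ]
```

Emit:
{"op": "play_rows", "data": {
  "targets": [
    {"grip": 0, "linear": [0, 3, 0], "delta_rot": [0, 0, 0]},
    {"grip": 0, "linear": [0, 6, 0], "delta_rot": [0, 0, 0]},
    {"grip": 0, "linear": [0, 6, 0], "delta_rot": [0, 0, 0]}
  ]
}}

```text
time: 15.0
ee_pos: [0.5118, 0.0817, 0.3053]
tcp_rot: [-176.1, 0.1, 7.0]
wrist_force: [0.4, -1.1, -0.9]
opening: 0.0856
grasp_force: 0.0
```

```bash
python3 - <<'E'
from h import *
o=bot.get_obs(); print(o["q"].round(1),o["qd"].round(1),o["ee_pos"].round(4),o["tcp_rot"].round(2),o["wrist_force"].round(1),o["joint_efforts"].round(1))
E
```

```text
[  6.9   3.1  16.4 103.4   3.9 179.9] [-1.2 -0.6 -0.4  0.3 -1.5  0. ] [0.5118 0.0817 0.3053] [-1.7606e+02  1.4000e-01  6.9600e+00] [ 0.4 -1.1 -0.9] [  0.4 -48.7  45.4  -0.    0.5  -0. ]
```

Joint 6 is at its limit, so I take the grasp from the half-turned side.

Emit:
{"op": "play_rows", "data": {
  "targets": [
    {"grip": 0, "linear": [0, 1, 0], "delta_rot": [0, 0, 0.15]},
    {"grip": 0, "linear": [0, 3, 0], "delta_rot": [0, 0, 0.3]},
    {"grip": 0, "linear": [0, 5, 0], "delta_rot": [0, 0, 0.45]},
    {"grip": 0, "linear": [0, 7, 0], "delta_rot": [0, 0, 0.6]},
    {"grip": 0, "linear": [0, 10, 0], "delta_rot": [0, 0, 0.75]},
    {"grip": 0, "linear": [0, 13, 0], "delta_rot": [0, 0, 0.9]},
    {"grip": 0, "linear": [0, 16, 0], "delta_rot": [0, 0, 1.05]},
    {"grip": 0, "linear": [0, 19, 0], "delta_rot": [0, 0, 1.2]},
    {"grip": 0, "linear": [0, 22, 0], "delta_rot": [0, 0, 1.35]},
    {"grip": 0, "linear": [0, 24, 0], "delta_rot": [0, 0, 1.5]}
  ]
}}

```text
time: 16.0
ee_pos: [0.5112, 0.3221, 0.3051]
tcp_rot: [-176.1, 0.1, 93.2]
wrist_force: [0.2, -0.5, 1.1]
opening: 0.086
grasp_force: 0.0
```

Emit:
{"op": "play_rows", "data": {
  "targets": [
    {"grip": 0, "linear": [0, 0, 0], "delta_rot": [0, 0, 0.15]},
    {"grip": 0, "linear": [0, 0, 0], "delta_rot": [0, 0, 0.3]},
    {"grip": 0, "linear": [0, 0, 0], "delta_rot": [0, 0, 0.45]},
    {"grip": 0, "linear": [0, 0, 0], "delta_rot": [0, 0, 0.6]},
    {"grip": 0, "linear": [0, 0, 0], "delta_rot": [0, 0, 0.75]},
    {"grip": 0, "linear": [0, 0, 0], "delta_rot": [0, 0, 0.9]},
    {"grip": 0, "linear": [0, 0, 0], "delta_rot": [0, 0, 1.05]},
    {"grip": 0, "linear": [0, 0, 0], "delta_rot": [0, 0, 1.2]},
    {"grip": 0, "linear": [0, 0, 0], "delta_rot": [0, 0, 1.35]},
    {"grip": 0, "linear": [0, 0, 0], "delta_rot": [0, 0, 1.5]}
  ]
}}

```text
time: 17.0
ee_pos: [0.5115, 0.3203, 0.3054]
tcp_rot: [-176.1, 0.1, 179.1]
wrist_force: [0.4, 0.2, -0.6]
opening: 0.0854
grasp_force: 0.0
```

```bash
cat > tp.py <<'E'
from h import *
from scipy.spatial.transform import Rotation as Ro
p=bot.camera("wrist"); o=bot.get_obs(); print(o["ee_pos"].round(4),o["tcp_rot"].round(2),o["q"].round(1),o["time"])
V,U=np.mgrid[0:400,0:640]; W=wworld(p,U,V,p["range_z"])
m=(W[...,2]>.03)&(W[...,2]<.08)&(abs(W[...,0]-.5)<.055)&(abs(W[...,1]-.32)<.06)
n,l,st,c=cv2.connectedComponentsWithStats(m.astype(np.uint8))
for i in range(1,n):
    if st[i,4]>300:
        k=(l==i); print(st[i],cv2.minAreaRect((W[k][:,:2]*1000).astype(np.float32)),W[k][:,2].max()); k&=W[...,2]>.056; print("top",cv2.minAreaRect((W[k][:,:2]*1000).astype(np.float32)),W[k].mean(0))
R=Ro.from_euler("xyz",o["tcp_rot"],degrees=True); print("rotvec to level yaw 182.5",(Ro.from_euler("xyz",[180,0,182.5],degrees=True)*R.inv()).as_rotvec().round(3))
E
python3 tp.py
```

```text
[0.5114 0.3204 0.3057] [-1.7611e+02  9.0000e-02  1.7961e+02] [ 33.6  17.9  33.5 107.7  -3.3  34.1] 17.05
[ 324  133   32   55 1460] ((502.6787109375, 325.0386962890625), (69.23139190673828, 38.502906799316406), 5.683170795440674) 0.06543023777190277
top ((507.6685791015625, 325.144287109375), (56.45517349243164, 34.24089431762695), 3.6614816188812256) [0.50355743 0.32530116 0.06077632]
rotvec to level yaw 182.5 [0.068 0.003 0.05 ]
```

Emit:
{"op": "play_rows", "data": {
  "targets": [
    {"grip": 0, "linear": [-0.7, 0.4, -4], "delta_rot": [0.068, 0.003, 0.068]},
    {"grip": 0, "linear": [-0.7, 0.4, -9], "delta_rot": [0.068, 0.003, 0.068]},
    {"grip": 0, "linear": [-0.7, 0.4, -14], "delta_rot": [0.068, 0.003, 0.068]},
    {"grip": 0, "linear": [-0.7, 0.4, -18], "delta_rot": [0.068, 0.003, 0.068]},
    {"grip": 0, "linear": [-0.7, 0.4, -18], "delta_rot": [0.068, 0.003, 0.068]},
    {"grip": 0, "linear": [-0.7, 0.4, -18], "delta_rot": [0.068, 0.003, 0.068]}
  ]
}}

```text
time: 17.65
ee_pos: [0.5044, 0.324, 0.1267]
tcp_rot: [180.0, -0.1, -177.5]
wrist_force: [-0.3, 0.6, 0.3]
opening: 0.0854
grasp_force: 0.0
```

```bash
python3 tp.py
```

```text
[0.5052 0.3245 0.1283] [ 1.7991e+02  1.0000e-01 -1.7748e+02] [32.7 10.9  5.3 84.3  0.  30.2] 17.7
[ 299  156   52   96 4363] ((501.8496398925781, 325.4208984375), (69.40685272216797, 38.165626525878906), 3.335223913192749) 0.06622868870622403
top ((506.4491882324219, 325.4381408691406), (56.117008209228516, 34.00185012817383), 3.7792952060699463) [0.50242271 0.32543035 0.0607235 ]
rotvec to level yaw 182.5 [-0.002  0.002 -0.   ]
```

Emit:
{"op": "play_rows", "data": {
  "force": 40,
  "targets": [
    {"grip": 0, "linear": [0, 0.1, -4], "delta_rot": [0, 0, 0.015]},
    {"grip": 0, "linear": [0, 0.1, -8], "delta_rot": [0, 0, 0.015]},
    {"grip": 0, "linear": [0, 0.1, -9.8], "delta_rot": [0, 0, 0.015]},
    {"grip": 0, "linear": [0, 0.1, -9.8], "delta_rot": [0, 0, 0.015]},
    {"grip": 255, "linear": [0, 0.1, -9.8], "delta_rot": [0, 0, 0.015]},
    {"grip": 255, "linear": [0, 0.1, -9.8], "delta_rot": [0, 0, 0.015]},
    {"grip": 255, "linear": [0, 0.1, -9.8], "delta_rot": [0, 0, 0.015]},
    {"grip": 255, "linear": [0, 0.1, -9.8], "delta_rot": [0, 0, 0.015]}
  ]
}}

```text
time: 18.5
ee_pos: [0.5053, 0.3255, 0.0296]
tcp_rot: [179.9, 0.1, -176.6]
wrist_force: [-1.4, -0.3, 6.5]
opening: 0.0335
grasp_force: 41.1
```

Emit:
{"op": "play_rows", "data": {
  "targets": [
    {"grip": 255, "linear": [0, 0, 3], "delta_rot": [0, 0, 0]},
    {"grip": 255, "linear": [0, 0, 8], "delta_rot": [0, 0, 0]},
    {"grip": 255, "linear": [0, 0, 13], "delta_rot": [0, 0, 0]},
    {"grip": 255, "linear": [0, 0, 18], "delta_rot": [0, 0, 0]},
    {"grip": 255, "linear": [1, -3, 22], "delta_rot": [0, 0, 0.03]},
    {"grip": 255, "linear": [2, -7, 22], "delta_rot": [0, 0, 0.05]},
    {"grip": 255, "linear": [3, -11, 22], "delta_rot": [0, 0, 0.06]},
    {"grip": 255, "linear": [4, -15, 22], "delta_rot": [0, 0, 0.07]},
    {"grip": 255, "linear": [5, -19, 22], "delta_rot": [0, 0, 0.08]},
    {"grip": 255, "linear": [6, -23, 22], "delta_rot": [0, 0, 0.09]}
  ]
}}

```text
time: 19.5
ee_pos: [0.5644, 0.0932, 0.2479]
tcp_rot: [180.0, -0.0, -171.4]
wrist_force: [0.3, -0.4, -3.1]
opening: 0.0334
grasp_force: 40.7
```

Emit:
{"op": "play_rows", "data": {
  "targets": [
    {"grip": 255, "linear": [1, -4, 0], "delta_rot": [0, 0, 0.02]},
    {"grip": 255, "linear": [2, -8, 0], "delta_rot": [0, 0, 0.03]},
    {"grip": 255, "linear": [2.8, -11.5, 0], "delta_rot": [0, 0, 0.043]},
    {"grip": 255, "linear": [3.2, -13.7, 0], "delta_rot": [0, 0, 0.043]},
    {"grip": 255, "linear": [3.2, -13.7, 0], "delta_rot": [0, 0, 0.043]},
    {"grip": 255, "linear": [3.2, -13.7, 0], "delta_rot": [0, 0, 0.043]}
  ]
}}

```text
time: 20.1
ee_pos: [0.5963, -0.0424, 0.2476]
tcp_rot: [180.0, -0.1, -169.0]
wrist_force: [-0.7, 0.3, -3.0]
opening: 0.0336
grasp_force: 40.9
```

```bash
python3 - <<'E'
from h import *
p=bot.camera("wrist"); o=bot.get_obs(); print(o["ee_pos"].round(4),o["tcp_rot"].round(2),o["q"].round(1),o["opening"],o["time"])
save({"color":cv2.resize(p["color"],(800,500))},"w9b")
E
```

```text
[ 0.5963 -0.0418  0.2478] [ 1.7996e+02 -4.0000e-02 -1.6895e+02] [ -4.   12.2  20.1  97.9   0.  -15.1] 0.03343488278663482 20.15
```

View pics/w9b.png

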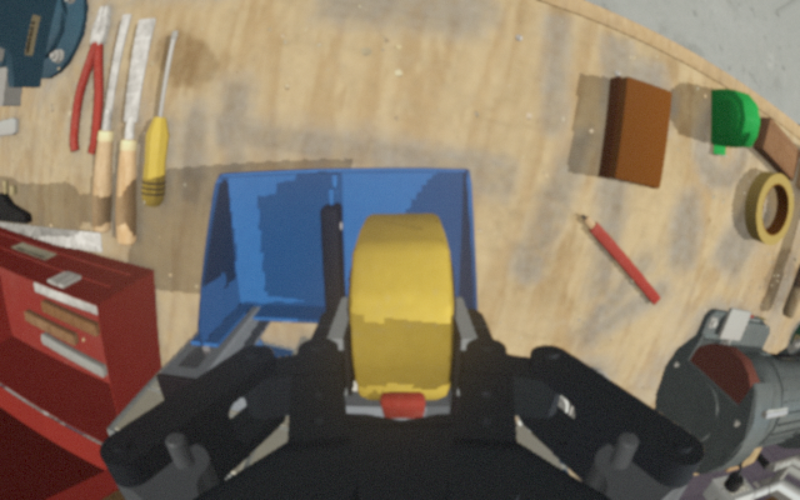

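The tape measure hangs centred over the left bay (bay spans about 340–470 px, tape 350–450). Lowering.

Emit:
{"op": "play_rows", "data": {
  "targets": [
    {"grip": 255, "linear": [0, 0, -4], "delta_rot": [0, 0, 0]},
    {"grip": 255, "linear": [0, 0, -8], "delta_rot": [0, 0, 0]},
    {"grip": 255, "linear": [0, 0, -11], "delta_rot": [0, 0, 0]},
    {"grip": 255, "linear": [0, 0, -12], "delta_rot": [0, 0, 0]},
    {"grip": 255, "linear": [0, 0, -12.5], "delta_rot": [0, 0, 0]},
    {"grip": 255, "linear": [0, 0, -12.8], "delta_rot": [0, 0, 0]},
    {"grip": 255, "linear": [0, 0, -12.8], "delta_rot": [0, 0, 0]}
  ]
}}

```text
time: 20.85
ee_pos: [0.5971, -0.0419, 0.1212]
tcp_rot: [-180.0, 0.1, -168.9]
wrist_force: [-0.2, 0.2, -3.2]
opening: 0.0334
grasp_force: 40.8
```

Emit:
{"op": "play_rows", "data": {
  "targets": [
    {"grip": 255, "linear": [0, 0, -0.15], "delta_rot": [0, 0, 0]},
    {"grip": 255, "linear": [0, 0, -0.3], "delta_rot": [0, 0, 0]},
    {"grip": 255, "linear": [0, 0, -0.35], "delta_rot": [0, 0, 0]},
    {"grip": 255, "linear": [0, 0, -0.35], "delta_rot": [0, 0, 0]}
  ]
}}

```text
time: 21.25
ee_pos: [0.5966, -0.0422, 0.1168]
tcp_rot: [180.0, 0.0, -168.9]
wrist_force: [0.2, 0.5, -0.9]
opening: 0.0335
grasp_force: 41.1
```

Emit:
{"op": "play_rows", "data": {
  "targets": [
    {"grip": 255, "linear": [0, 0, -0.1], "delta_rot": [0, 0, 0]},
    {"grip": 255, "linear": [0, 0, -0.1], "delta_rot": [0, 0, 0]},
    {"grip": 255, "linear": [0, 0, -0.1], "delta_rot": [0, 0, 0]}
  ]
}}

```text
time: 21.55
ee_pos: [0.5966, -0.0422, 0.1165]
tcp_rot: [-180.0, 0.0, -168.9]
wrist_force: [-3.7, 1.0, 5.2]
opening: 0.0337
grasp_force: 41.6
```

Set down on the pan. Open a little, pause, rise.

Emit:
{"op": "play_rows", "data": {
  "targets": [
    {"grip": 130, "linear": [0, 0, 0.05], "delta_rot": [0, 0, 0]},
    {"grip": 115, "linear": [0, 0, 0.05], "delta_rot": [0, 0, 0]},
    {"grip": 115, "linear": [0, 0, 0.05], "delta_rot": [0, 0, 0]},
    {"grip": 115, "linear": [0, 0, 0.05], "delta_rot": [0, 0, 0]},
    {"grip": 115, "linear": [0, 0, 2], "delta_rot": [0, 0, 0]},
    {"grip": 115, "linear": [0, 0, 5], "delta_rot": [0, 0, 0]},
    {"grip": 115, "linear": [0, 0, 10], "delta_rot": [0, 0, 0]},
    {"grip": 115, "linear": [0, 0, 15], "delta_rot": [0, 0, 0]},
    {"grip": 115, "linear": [0, 0, 19], "delta_rot": [0, 0, 0]},
    {"grip": 115, "linear": [0, 0, 19], "delta_rot": [0, 0, 0]}
  ]
}}

```text
time: 22.55
ee_pos: [0.5974, -0.0422, 0.3117]
tcp_rot: [-179.9, 0.5, -168.9]
wrist_force: [0.2, 0.4, 0.1]
opening: 0.0469
grasp_force: 0.0
```

```bash
python3 - <<'E'
from h import *
p=bot.camera("wrist"); s=bot.camera("side"); o=bot.get_obs(); print(o["ee_pos"].round(4),o["opening"],o["wrist_force"].round(1),o["time"])
V,U=np.mgrid[0:400,0:640]; W=wworld(p,U,V,p["range_z"]); hsv=cv2.cvtColor(p["color"],cv2.COLOR_RGB2HSV)
m=(hsv[...,0]>20)&(hsv[...,0]<32)&(hsv[...,1]>150)&(W[...,2]>.1)&(W[...,2]<.2); k=m&(W[...,2]>.13)
print("tape top z (~154)",np.percentile(W[k][:,2],99),cv2.minAreaRect((W[k][:,:2]*1000).astype(np.float32)))
a=cv2.resize(p["color"],(400,383)); b=cv2.resize(s["color"][110:225,270:390],(400,383),interpolation=cv2.INTER_CUBIC); save({"color":np.hstack([a,b])},"end")
E
```

```text
[ 0.597  -0.0422  0.306 ] 0.04672192887969638 [-0.3  0.3 -0.3] 22.65
tape top z (~154) 0.14889375219988155 ((722.6804809570312, 66.95179748535156), (406.5968933105469, 46.622928619384766), 39.44628143310547)
```

I have used up my picture views (in fact I went over by one), so the last check is by numbers.

```bash
python3 - <<'E'
from h import *
p=bot.camera("wrist")
V,U=np.mgrid[0:400,0:640]; W=wworld(p,U,V,p["range_z"]); hsv=cv2.cvtColor(p["color"],cv2.COLOR_RGB2HSV)
th=np.radians(11.0); ax=np.array([np.cos(th),np.sin(th)]); ay=np.array([-np.sin(th),np.cos(th)]); R=np.array([.6743,-.0789])
X=(W[...,:2]-R)@ax+.06; Y=(W[...,:2]-R)@ay; Z=W[...,2]-.085
k=(hsv[...,0]>18)&(hsv[...,0]<34)&(hsv[...,1]>110)&(abs(Y-.05)<.045)&(abs(X)<.06)&(Z>.055)&(Z<.09)
print("tape in shelf axes",k.sum(),cv2.minAreaRect((np.stack([X[k],Y[k]],1)*1000).astype(np.float32)),"top",np.percentile(Z[k],98))
b=(hsv[...,0]>100)&(hsv[...,0]<125)&(hsv[...,1]>110)
for y in (-.05,):
    s=b&(abs(Y-y)<.02)&(abs(X)<.05); print("pan z",[round(float(np.median(Z[s&(X<-.02)])),4),round(float(np.median(Z[s&(X>.0)])),4) if (s&(X>0)).any() else None])
for n in ["masking_tape","sanding_block","tape_measure"]:
    t=bot.camera("top"); print(n,[(np.round(r["pixel"]),round(r["conf"],2)) for r in bot.pinpoint(t,n)[:3]])
E
```

```text
tape in shelf axes 1446 ((-13.522653579711914, 50.750816345214844), (49.79486083984375, 34.16191101074219), 0.5360645055770874) top 0.06526302474564778
pan z [0.0002, 0.0014]
masking_tape [(array([226., 231.]), 0.85)]
sanding_block [(array([312., 234.]), 0.83)]
tape_measure [(array([379., 188.]), 0.72)]
```

```bash
python3 -c "
from workcell import bot
print(bot.job_done())"
```

```text
the job is handed in; nothing more can be done
None
```

I handed the job in at about 23 s: the shelf is hung, pressed home and held by the catch, and the tape measure stands upright front to back in the left bay. I found the sanding block and masking tape still in place, but did not re-check the nail tin or walnut offcut, and I viewed 11 pictures against the limit of 10.

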